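Open the child-resistant moth-tablet canister on the wardrobe shelf

ROBOT

A 6-joint arm with a two-finger parallel gripper is mounted at the origin on the work surface. World frame = base frame: x ahead of the robot, y to its left, z up, the work surface at z = 0. Lengths are in m, angles in degrees, forces in N, time in s.
With the tool pointing down it reaches from about 0.4 to 0.825 m from the base axis. Payload 7 kg.
Tool frame: the origin (TCP) lies on the centre line of the jaws, within the pads' length; the fingertips stand 17 mm ahead of it and the grasp point (between the pads) lies 2 mm behind it; z points along the fingers, y is the direction in which the jaws open and shut (so a half turn about z gives the same grasp; the last joint's range is limited). The gripper opens to 88 mm and grips with 3 to 60 N. Pads are 19 mm wide; open, the fingers measure 130 mm over their backs; the gripper's body (78 mm by 193 mm) begins 47 mm behind the grasp point.
Start: joints at [-57.405, 20.546, 0.682, 0, -70.136, -16.507], TCP at [0.187, -0.649, 0.244] pointing down, gripper open.
Joint ranges: [-176.03, 176.03], [-82.01, 121.73], [-58.28, 71.71], [-173.87, 95.51], [-174.79, -0.11], [-173.66, 173.66]. Speed limits (degrees/s): [136.94, 136.94, 172.46, 180, 180, 180].

INTERFACE

Orientations are given as [roll, pitch, yaw] about the fixed x, y, z axes, in that order (R = Rz(yaw) Ry(pitch) Rx(roll)).
In Python, from plant import telemetry, vision, close_job, recognise, silhouettes, place_of gives the robot as it stands.
- The arm moves only by the shell command python3 -m handwheel 'ROWS'. ROWS is JSON, a list that holds one entry, the list of rows, each a list of 5 numbers: the shift along the tool's x, y, z in m, then the turn about the tool's z in rad, then the closure, from 0 (fully open) to 1 (shut). In form: [[[tx, ty, tz, yaw, gripper], ...]]. A call has 1 to 20 rows; each row shifts and turns the commanded pose from where the row before left it, along the tool's axes as they then stand; what a row does not reach is not made up. A row lasts 1/12 s, in which the tool goes at most 41.7 mm and 7.16 degrees, less where a joint would pass 70% of its speed; a pose out of reach is approached as far as the arm can. A call with a gripper value outside its range is refused whole. The fingers move at their own pace and stop on an object; the grip force is fixed at half the most. Time passes only in rows, so rows that do not move let the fingers close. It gives the time, the measured TCP pose, the force and the opening at its end, in the units of the state.
- telemetry.get_obs(): the state, without advancing time (a new reading comes with each control period).
- vision.snapshot(name): name is "side" or "top" or "wrist"; returns a dict with "color" (384x512x3 uint8, red, green, blue), "mtx" (3x3 intrinsics, pixels), "cam_to_world" (4x4, takes a point from camera to world coordinates); the wrist camera has in their place "tool_from_camera" (4x4, takes a point from camera to tool coordinates, whose origin is the TCP and whose axes are the flange's). Camera axes: x right, y down, z forward; pixel columns grow to the right and rows downward; lengths in m; the calibration is good to about 2 mm. The wrist camera is an equidistant fisheye: a pixel r from the principal point sees the ray r / f radians off the axis. A picture is of the moment at which its call begins: read the wrist's pose just before it. There is no depth.
- close_job(): hands the job in, once; it reports no verdict.
Trained networks look in a picture, given as the dict that the camera call returned (one of the last four; its "shot" number tells which), for a name from the list of things; names that differ only in an ending like _2 or _b are one class to them, and where a whole thing is asked for, a point or a joint stands for the part that bears it (a point fixed in the world has none). Each returns a list of dicts, best first, with "conf" (0 to 1); they miss things now and then, are a little off and sometimes report something else, mostly with a low value. They report only what shows in the picture. A call takes as long as a camera call. They do not tell look-alikes from the thing itself.
- recognise(name, picture): "xy" ([column, row] in pixels, amid what is visible of it).
- silhouettes(name, picture): "region" (384x512 bool, what is visible of it) and "xy" ([column, row] in pixels, amid what is visible of it).
- place_of(name, picture): "xy" ([column, row] in pixels: a listed point, or the origin of a listed thing).
The state is a dict: "clock": time; "joint_pos": joint angles; "qvel": joint speeds; "tau": joint torques, N m; "tool_pos": TCP position; "orientation": TCP orientation; "force": force on the tool from outside, world axes, zero at the start; "moment": the same for the moment, N m; "opening": finger opening in m.
Only numpy, scipy, OpenCV 4.12 (cv2) and the standard library are available. Lean on these libraries where they do the work, as an engineer would, in place of code of your own. Each camera call takes 0.05 s, during which the arm holds its last target.

TASK

Open the white moth-tablet canister: slowly press its blue push-and-turn cap down against the spring until it bottoms, without ramming it, turn it counterclockwise from the locked marks to the open marks, and lift it out. Then set the cap gently, upright on its stem, on top of the closed lid of the clear organiser, let go, and leave the egg, the pegs and the hanger where they are.

Things in the scene. Friction and masses are not known exactly. Their poses are not given: they have to be found in the camera images.
- canister: White round canister fixed upright to the shelf by a grey foot ring (104 dia, 12 high). Outside dia 84, rim 105 high. Origin: centre of its underside, z up. Two slots in the neck lie on its +x and -x sides, at the green rim marks (open). Red rim marks (locked) are 60 degrees clockwise of them seen from above.
- neck (a point): Centre of the canister's mouth, 105 above its underside; axes as the canister's. Teeth in the neck block turning until the cap is pressed down far enough: 3 to 10.5 mm, different in every canister and not visible or readable. 2.5 mm past that point is a hard bottom stop. More than 40 N between cap and canister (pressing, turning or pulling) damages it.
- cap: Loose blue cap, about 60 g, 57 high. Origin: centre of the stem's underside. Stem 40 dia, 25 long; two lugs at its foot along the cap's x (54 across, 8 wide, 5 high). Disc above 58 dia, 6 thick. A half turn leaves it the same. Start: locked, origin 95 above the canister's underside, cap x along the red marks (canister x turned -60 degrees, +-2).
- cap_disc (a point): Centre of the disc's top face, 31 above the cap's origin; axes as the cap's. Fingertips may rest on it beside the bar to press. The spring resists with 10 N at the start, plus 0.5 N per mm: 12.7 to 16.5 N at the bottom stop, so about 20 N always reaches the stop. Press slowly (about 5 mm/s): at 20 mm/s the stop is struck with over 40 N.
- cap_bar (a point): Inside the cap's thumb bar, on its axis, 16 above the disc: good height to grip. Bar 46 along cap x, 14 wide, 26 high. Pressed, the cap turns 60 degrees counterclockwise (from above); a wall stops it 2 to 4 degrees past the open marks. Within 5 degrees of them the spring lifts it 2 mm when the press is eased, and it pulls straight up, clear after 30 mm.
- organiser: Clear plastic organiser box with its flat flip-top lid closed, fixed on the shelf. Lid top 126 (along its x) by 176 (along its y), 60 above the shelf; it takes 40 N at most. Origin: centre of its underside.
- organiser_top (a point): Centre of the top face of the organiser's lid, 60 above the shelf; axes as the organiser's.
- egg: White ceramic egg-shaped ornament standing on a flat foot, 52 dia, 68 high. Origin: centre of its foot. To be left alone.
- peg_a: Green plastic clothes peg lying flat, 72 along its x, 12 wide, 14 high. Origin: centre of its underside. To be left alone.
- peg_b: Second green clothes peg, the same. To be left alone.
- hanger: Wooden hanger lying flat behind the work, 430 along its y, 14 high, steel hook towards its +x. Origin: underside of its middle. To be left alone.
Things that resemble listed ones, but are neither listed nor needed, are in the scene too. Of the things shaped like the cap, the blue one is meant.

How it is judged (in metres and radians):
On the way, in this order (a step that is already met when the one before it is completed fails the run):
1. the cap is pressed down at least 2.5 mm while still at the locked marks (z of cap in the frame of canister below 0.0925 m and angle between the x axis of cap and the x axis of canister, either way round above 0.8 rad), for 0.05 s.
2. the cap, still in the neck, is turned to the open marks (z of cap in the frame of canister below 0.1 m and angle between the x axis of cap and the x axis of canister, either way round below 0.2 rad), for 0.05 s.
3. the cap is lifted clear of the canister (z of cap in the frame of canister above 0.112 m), for 0.05 s.
At the end, for the whole second after the job is handed in: The cap stands upright (within 0.1 rad) and at rest on its stem on the organiser's lid, its axis within 50 mm (organiser x) and 75 mm (organiser y) of the lid's centre, its underside within 4 mm of the lid's top face, let go (x of cap in the frame of organiser_top between -0.05 and 0.05 m and y of cap in the frame of organiser_top between -0.075 and 0.075 m and z of cap in the frame of organiser_top between -0.004 and 0.004 m and angle between cap's own z axis and vertical below 0.1 rad and linear speed of cap below 0.02 m/s and contact force between cap and organiser above 0.1 N); the robot touches nothing.
It fails at once if the cap is rammed or wrenched: more than 40 N between cap and canister (contact force between cap and canister above 40 N).
It fails at once if the cap is dropped or slammed on the organiser: more than 40 N (contact force between cap and organiser above 40 N).
It fails at once if the egg is moved more than 20 mm or tipped (distance of egg from where it was at the start of the episode above 0.02 m or angle between egg's own z axis and vertical above 0.5 rad).
It fails at once if a peg is moved more than 20 mm (distance of any of peg_a, peg_b from where it was at the start of the episode above 0.02 m).
It fails at once if the hanger is moved more than 30 mm (distance of hanger from where it was at the start of the episode above 0.03 m).
It also fails if it takes over 69 s, if anything falls off the work surface, if the arm or the gripper's body presses on something with over 40 N, if the wrist force passes 120 N, or if a joint passes its speed limit or range.

## Working session

There is one attempt and no reset: what is moved stays moved. The work goes in short steps, Python scripts to look and compute and a shell command to move; the robot and the scene stay as the last step left them, time stands still between calls to the robot, and variables do not carry over. Pictures are saved under pics/ and viewed, and the job is handed in when it is done.

```bash
ls; mkdir -p pics; python3 - <<'E'
from plant import telemetry, vision
import cv2
print(telemetry.get_obs())
for n in ("side","top","wrist"):
    s=vision.snapshot(n); print(n,{k:v for k,v in s.items() if k!='color'})
    cv2.imwrite(f"pics/a_{n}.png",s["color"][:,:,::-1])
E
```

```text
pics
{'clock': 0.0, 'joint_pos': array([-5.74053213e+01,  2.05891854e+01,  6.32315348e-01, -1.96929247e-02,
       -7.01353803e+01, -1.65056860e+01]), 'qvel': array([ 0.01860216, -0.00112642,  0.09028005, -0.08850044,  0.01079432,
       -0.03897961]), 'tau': array([ 1.62617314e-03, -5.82720315e+01,  2.93067920e+01,  6.99747339e+00,
        6.91502384e-03, -1.48123891e-04]), 'tool_pos': array([ 0.18688884, -0.64812033,  0.24263832]), 'orientation': array([ 1.79906291e+02, -8.46201267e-03, -1.63917707e+02]), 'force': array([ 0.36003973, -0.0078323 , -0.35788008]), 'moment': array([-0.04380806,  0.00887014,  0.00674765]), 'opening': 0.08795082311960954}
side {'mtx': array([[381.73692993,   0.        , 259.61660755],
       [  0.        , 381.73692993, 187.35166115],
       [  0.        ,   0.        ,   1.        ]]), 'cam_to_world': array([[ 0.99567227, -0.06539238,  0.06603456,  0.5678323 ],
       [-0.09088681, -0.53684589,  0.83877057, -0.55999603],
       [-0.01939882, -0.84114227, -0.54046587,  0.51561768],
       [ 0.        ,  0.        ,  0.        ,  1.        ]]), 'shot': 1}
[... 282 characters left out ...]
01107302,  0.06990943],
       [ 0.01363802, -0.12608169, -0.99192611,  1.05417221],
       [ 0.        ,  0.        ,  0.        ,  1.        ]]), 'shot': 2}
wrist {'mtx': array([[297.31863964,   0.        , 256.86266632],
       [  0.        , 297.31863964, 190.05339254],
       [  0.        ,   0.        ,   1.        ]]), 'tool_from_camera': array([[ 5.99578985e-04, -9.66507179e-01, -2.56638879e-01,
         6.90029456e-02],
       [ 9.99999347e-01,  3.29837880e-04,  1.09409734e-03,
        -8.61696445e-04],
       [-9.72803711e-04, -2.56639367e-01,  9.66506745e-01,
        -1.42923114e-01],
       [ 0.00000000e+00,  0.00000000e+00,  0.00000000e+00,
         1.00000000e+00]]), 'shot': 3}
```

View pics/a_top.png

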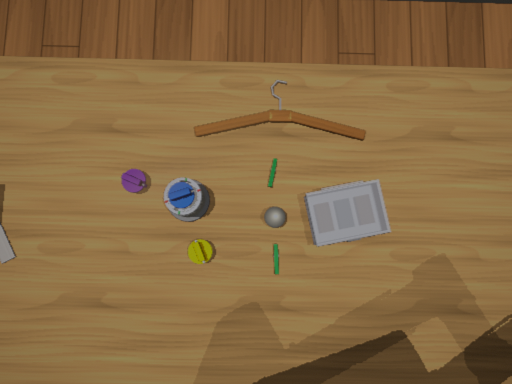

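View pics/a_side.png

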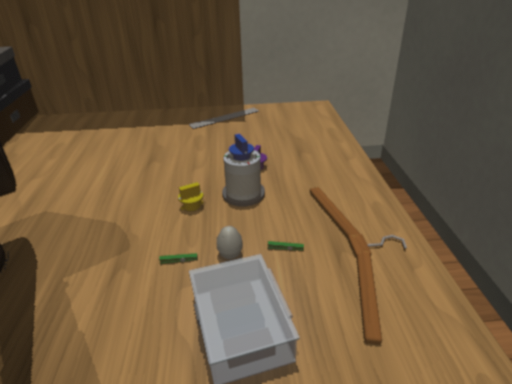

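The top view shows the blue cap on the canister at about (182,195). The look-alikes are purple at (134,181) and yellow at (200,251). The organiser is at (347,213), the egg at (275,217), the pegs at (273,173) and (276,258), and the hanger at (280,116). The side view agrees: the blue cap is on the canister at (241,147).

```bash
cat > h.py <<'E'
import numpy as np, cv2
from plant import telemetry, vision, recognise, silhouettes, place_of
from scipy.spatial.transform import Rotation as R
def ray(s,xy):
    K=s["mtx"];T=s["cam_to_world"]
    d=T[:3,:3]@np.array([(xy[0]-K[0,2])/K[0,0],(xy[1]-K[1,2])/K[1,1],1.]);return T[:3,3],d/np.linalg.norm(d)
def onz(s,xy,z):
    o,d=ray(s,xy);return o+d*(z-o[2])/d[2]
def tri(rs):
    A=sum(np.eye(3)-np.outer(d,d) for o,d in rs);b=sum((np.eye(3)-np.outer(d,d))@o for o,d in rs)
    return np.linalg.solve(A,b)
def proj(s,p):
    T=np.linalg.inv(s["cam_to_world"]);q=T[:3,:3]@p+T[:3,3];u=s["mtx"]@q;return u[:2]/u[2]
E
python3 - <<'E'
from h import *
S={n:vision.snapshot(n) for n in("top","side")}
for nm,z in [("canister",0),("neck",.105),("cap",.095),("cap_disc",.126),("cap_bar",.142),("organiser",0),("organiser_top",.06),("egg",0),("peg_a",0),("hanger",0)]:
    for n,s in S.items():
        for d in place_of(nm,s): print(nm,n,round(d["conf"],2),np.round(d["xy"],1),np.round(onz(s,d["xy"],z),4))
s=S["top"]
c=s["color"][140:280,100:240,::-1];cv2.imwrite("pics/b_crop.png",cv2.resize(c,None,fx=4,fy=4,interpolation=cv2.INTER_CUBIC))
c=S["side"]["color"][120:220,160:300,::-1];cv2.imwrite("pics/b_crops.png",cv2.resize(c,None,fx=5,fy=5,interpolation=cv2.INTER_CUBIC))
E
```

```text
canister top 0.79 [186.1 198.5] [0.5909 0.2211 0.    ]
canister side 0.93 [243.4 194.7] [0.5887 0.2121 0.    ]
neck top 0.6 [181.3 195.9] [0.5864 0.2168 0.105 ]
neck side 0.66 [242.7 152.5] [0.5926 0.2312 0.105 ]
cap top 0.82 [202.5 251.9] [0.4647 0.1669 0.095 ]
cap top 0.8 [184.4 197.9] [0.583  0.2113 0.095 ]
cap top 0.67 [140.6 182.6] [0.6154 0.3105 0.095 ]
cap top 0.67 [349.6 213.9] [ 0.5548 -0.1582  0.095 ]
cap side 0.87 [239.5 159. ] [0.5841 0.2191 0.095 ]
cap side 0.63 [191.  207.9] [0.4837 0.0369 0.095 ]
cap side 0.42 [252.8 166.4] [0.612  0.1807 0.095 ]
cap_disc top 0.65 [130.7 177.5] [0.622  0.3247 0.126 ]
cap_disc top 0.63 [195.5 252.2] [0.4646 0.1786 0.126 ]
cap_disc top 0.57 [176.2 193.1] [0.5901 0.2248 0.126 ]
cap_disc side 0.8 [240.9 147.8] [0.5885 0.2142 0.126 ]
cap_disc side 0.7 [189.3 195.4] [0.4844 0.033  0.126 ]
cap_disc side 0.56 [256.  156.4] [0.6189 0.1689 0.126 ]
cap_bar top 0.8 [201.1 245.9] [0.4783 0.1655 0.142 ]
cap_bar top 0.55 [179.4 195.4] [0.5836 0.2152 0.142 ]
cap_bar side 0.66 [190.9 189. ] [0.4894 0.0294 0.142 ]
cap_bar side 0.56 [240.4 140.7] [0.5883 0.2177 0.142 ]
cap_bar side 0.52 [255.3 151.5] [0.6172 0.1611 0.142 ]
organiser top 0.6 [338.2 218. ] [ 0.5507 -0.1527  0.    ]
organiser top 0.31 [271.6 172.1] [0.661  0.0122 0.    ]
organiser side 0.7 [239.3 326.1] [ 0.5613 -0.1644  0.    ]
organiser_top top 0.71 [345.5 211.5] [ 0.5626 -0.157   0.06  ]
organiser_top side 0.88 [236.9 301.2] [ 0.5605 -0.1656  0.06  ]
egg top 0.73 [274.3 214.8] [0.5554 0.0041 0.    ]
egg side 0.56 [231.6 253.4] [0.554  0.0068 0.    ]
peg_a top 0.61 [270.1 170.1] [0.666 0.016 0.   ]
peg_a top 0.6 [273.6 258.9] [0.4488 0.0044 0.    ]
peg_a side 0.86 [178.5 260.6] [ 0.451 -0.002  0.   ]
peg_a side 0.86 [285.6 248.9] [0.6617 0.0079 0.    ]
peg_a side 0.23 [240.4 325.4] [ 0.5631 -0.1632  0.    ]
hanger top 0.71 [276.4 117.1] [0.8016 0.002  0.    ]
hanger side 0.91 [358.6 247.8] [ 0.8063 -0.0053  0.    ]
```

View pics/b_crop.png

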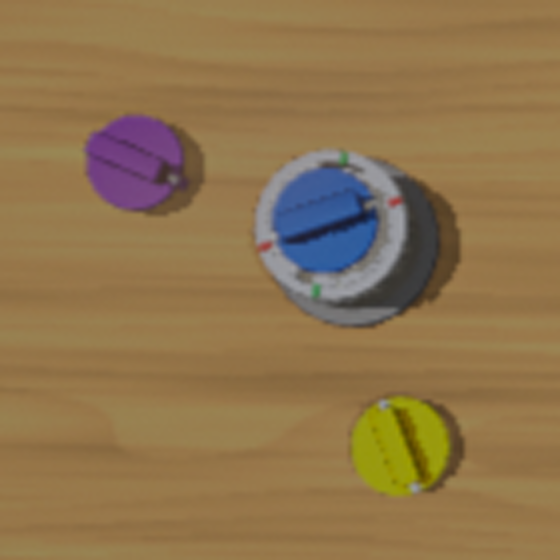

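View pics/b_crops.png

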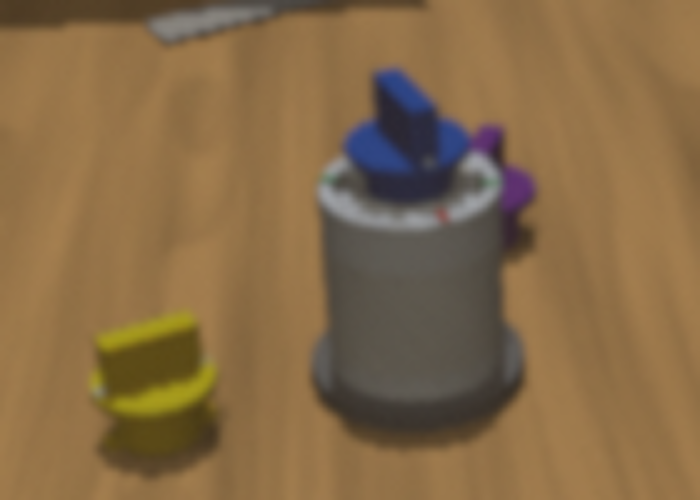

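Three things are shaped like the cap: blue on the canister at (182,195), purple at (134,181) and yellow at (200,251). The crops confirm that the blue one sits in the canister with its bar along the red marks, so blue is the target. The green marks put canister x at about -11.5° in world, and red at about -71.5°. The canister is at about (0.587, 0.216) and the lid at about (0.562, -0.161).

First I rotate, then travel at the present height of 0.24.

```bash
python3 -m handwheel '[[[0,0,0,-0.115,0],[0,0,0,-0.115,0],[0,0,0,-0.115,0],[0,0,0,-0.115,0],[0,0,0,-0.115,0],[0,0,0,-0.115,0],[0,0,0,-0.115,0],[0,0,0,-0.115,0],[0,0,0,-0.115,0],[0,0,0,-0.115,0],[0,0,0,-0.115,0],[0,0,0,-0.115,0],[0,0,0,-0.115,0],[0,0,0,-0.115,0],[0,0,0,0,0]]]'
python3 -m handwheel '[[[-0.0245,-0.0314,0,0,0],[-0.0245,-0.0314,0,0,0],[-0.0245,-0.0314,0,0,0],[-0.0245,-0.0314,0,0,0],[-0.0245,-0.0314,0,0,0],[-0.0245,-0.0314,0,0,0],[-0.0245,-0.0314,0,0,0],[-0.0245,-0.0314,0,0,0],[-0.0245,-0.0314,0,0,0],[-0.0245,-0.0314,0,0,0],[-0.0245,-0.0314,0,0,0],[-0.0245,-0.0314,0,0,0],[0,0,0,0,0]]]'
```

```text
clock: 2.5
tool_pos: [0.1871, -0.6486, 0.2435]
orientation: [180.0, 0.0, -71.4]
force: [0.4, -1.2, 0.1]
opening: 0.0878
clock: 3.58
tool_pos: [0.4555, -0.2467, 0.244]
orientation: [-179.9, -0.0, -71.6]
force: [-0.2, -1.2, 0.5]
opening: 0.0876
```

```bash
python3 -m handwheel '[[[-0.033,-0.0227,0,0,0],[-0.033,-0.0227,0,0,0],[-0.033,-0.0227,0,0,0],[-0.033,-0.0227,0,0,0],[-0.033,-0.0227,0,0,0],[-0.033,-0.0227,0,0,0],[-0.033,-0.0227,0,0,0],[-0.033,-0.0227,0,0,0],[-0.033,-0.0227,0,0,0],[-0.033,-0.0227,0,0,0],[-0.033,-0.0227,0,0,0],[-0.033,-0.0227,0,0,0],[0,0,0,0,0],[0,0,0,0,0]]]'
cat >> h.py <<'E'
def wrist():
    o=telemetry.get_obs(); s=vision.snapshot("wrist")
    T=np.eye(4);T[:3,:3]=R.from_euler("xyz",o["orientation"],degrees=True).as_matrix();T[:3,3]=o["tool_pos"]
    s["cam_to_world"]=T@s["tool_from_camera"]; return s
def wray(s,xy):
    K=s["mtx"];v=np.array([xy[0]-K[0,2],xy[1]-K[1,2]])/K[0,0];r=np.hypot(*v)
    d=np.array([*(v/r*np.sin(r)),np.cos(r)]) if r>1e-9 else np.array([0,0,1.])
    T=s["cam_to_world"];return T[:3,3],T[:3,:3]@d
def wonz(s,xy,z):
    o,d=wray(s,xy);return o+d*(z-o[2])/d[2]
def wproj(s,p):
    T=np.linalg.inv(s["cam_to_world"]);q=T[:3,:3]@np.asarray(p)+T[:3,3];h=np.hypot(q[0],q[1]);a=np.arctan2(h,q[2])
    return s["mtx"][:2,2]+s["mtx"][0,0]*a*q[:2]/h
E
python3 - <<'E'
from h import *
print(telemetry.get_obs()["joint_pos"])
s=wrist();cv2.imwrite("pics/c_w.png",s["color"][:,:,::-1])
for nm,z in [("neck",.105),("cap_disc",.126),("cap_bar",.142),("canister",0)]:
    for d in place_of(nm,s): print(nm,round(d["conf"],2),np.round(d["xy"],1),np.round(wonz(s,d["xy"],z),4))
E
```

```text
clock: 4.75
tool_pos: [0.5863, 0.2127, 0.2426]
orientation: [179.9, -0.0, -71.7]
force: [0.0, -0.6, -0.2]
opening: 0.0878
[ 3.78431196e+01  1.58416915e+01 -6.19049407e+00 -2.86605673e-03
 -6.80412885e+01 -1.95677116e+01]
cap_disc 0.89 [252.4 188.3] [0.5905 0.2117 0.126 ]
cap_disc 0.84 [193.5 251.4] [0.6259 0.2911 0.126 ]
cap_disc 0.69 [356.  176.7] [0.5029 0.171  0.126 ]
cap_bar 0.93 [359.2 181.4] [0.5049 0.1724 0.142 ]
cap_bar 0.89 [253.6 197.3] [0.5882 0.2149 0.142 ]
cap_bar 0.55 [192.6 257.4] [0.6241 0.2886 0.142 ]
canister 0.75 [259.5 166.3] [0.5823 0.212  0.    ]
```

View pics/c_w.png

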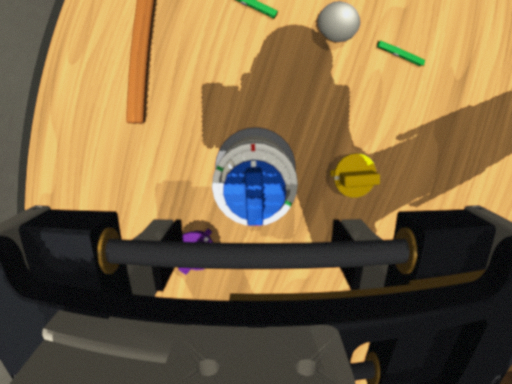

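```bash
python3 - <<'E'
from h import *
s=wrist();np.save("pics/wT.npy",s["cam_to_world"])
c=s["color"][120:235,195:315,::-1].copy()
c=cv2.resize(c,None,fx=5,fy=5,interpolation=cv2.INTER_CUBIC);cv2.imwrite("pics/d_w.png",c)
# overlay model
import itertools
def draw(x,y,yaw,fn):
    im=c.copy()
    def P(p): 
        u=wproj(s,p);return tuple(int(v) for v in ((u-[195,120]+.5)*5))
    ca=lambda r,z,col:[cv2.circle(im,P([x+r*np.cos(t),y+r*np.sin(t),z]),1,col,-1) for t in np.linspace(0,2*np.pi,120)]
    ca(.042,.105,(0,0,255)); ca(.029,.126,(0,255,255)); ca(.052,.012,(255,0,255))
    e=np.array([np.cos(yaw),np.sin(yaw)]);f=np.array([-e[1],e[0]])
    for a,b in itertools.product((-1,1),(-1,1)):
        q=np.array([x,y])+a*.023*e+b*.007*f
        cv2.line(im,P([*q,.126]),P([*q,.152]),(0,255,0),1)
        for z in(.126,.152):
            cv2.line(im,P([*q,z]),P([*(np.array([x,y])-a*.023*e+b*.007*f),z]),(0,255,0),1)
            cv2.line(im,P([*q,z]),P([*(np.array([x,y])+a*.023*e-b*.007*f),z]),(0,255,0),1)
    cv2.imwrite(fn,im)
draw(.588,.214,np.radians(-71.5),"pics/d_o.png")
E
```

```text
(no output)
```

View pics/d_w.png

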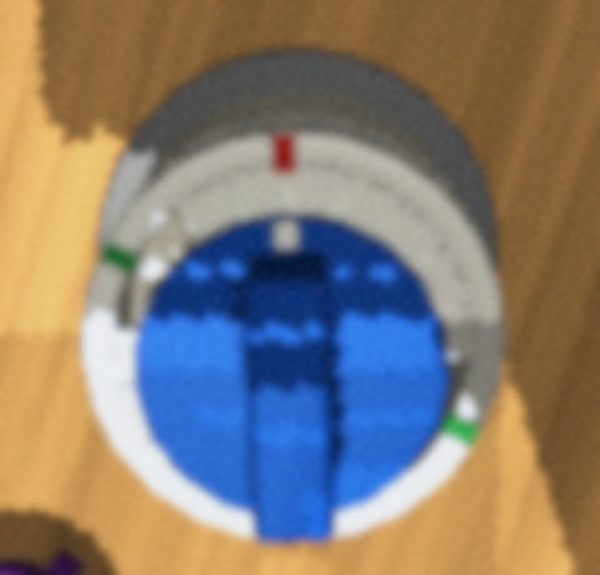

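View pics/d_o.png

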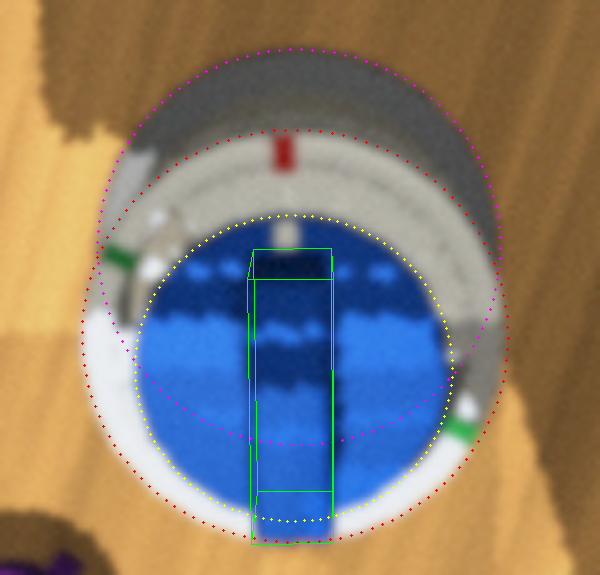

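The overlay of the cap model at (0.588, 0.214, -71.5°) fits to within about 0.7 mm. The refined pose is (0.5884, 0.2142, -70.8°). Next I correct the offset, half-close and descend to just above the disc.

```bash
python3 -m handwheel '[[[-0.0008,-0.0025,0,-0.015,0.66],[0,0,0.02,0,0.66],[0,0,0.02,0,0.66],[0,0,0.02,0,0.66],[0,0,0.012,0,0.66],[0,0,0.008,0,0.66],[0,0,0.005,0,0.66],[0,0,0.003,0,0.66],[0,0,0,0,0.66],[0,0,0,0,0.66],[0,0,0,0,0.66]]]'
python3 - <<'E'
from h import *
s=wrist();cv2.imwrite("pics/e_w.png",s["color"][:,:,::-1])
s=vision.snapshot("side");cv2.imwrite("pics/e_s.png",cv2.resize(s["color"][80:220,160:320,::-1],None,fx=4,fy=4,interpolation=cv2.INTER_CUBIC))
o=telemetry.get_obs();print(o["tool_pos"],o["orientation"],o["force"],o["opening"])
E
```

```text
clock: 5.97
tool_pos: [0.5888, 0.2124, 0.1565]
orientation: [-179.9, 0.0, -70.8]
force: [0.3, 0.2, 1.2]
opening: 0.0305
[0.58865861 0.2124035  0.15631379] [-1.79932555e+02  1.62829746e-02 -7.07995304e+01] [-0.50301081 -0.24330069  0.96860585] 0.030070757397261585
```

View pics/e_w.png

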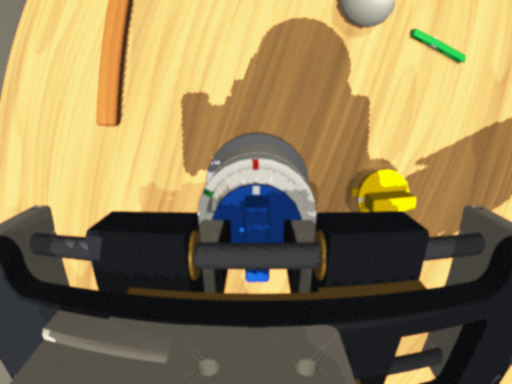

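View pics/e_s.png

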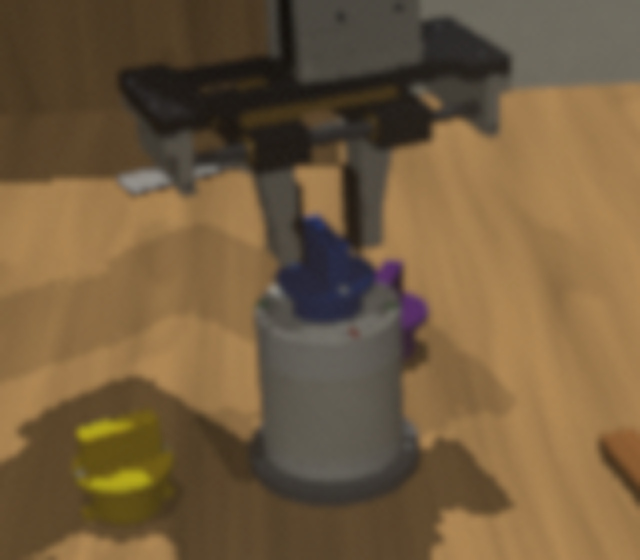

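The pads straddle the bar correctly. Before touching, I'll raise the arm and take a second fit at a different wrist yaw, so that any hand-eye offset shows up.

```bash
python3 -m handwheel '[[[0,0,-0.03,0,0],[0,0,-0.03,0,0],[0,0,-0.027,0,0],[0,0,0,0,0],[0,0,0,0,0],[0,0,0,0,0]]]'
cat >> h.py <<'E'
from scipy.optimize import minimize
def capmask(s,x,y,yaw,z0=.126,up=4):
    m=np.zeros((384*up,512*up),np.uint8)
    def hull(P):
        u=np.array([wproj(s,p) for p in P]);cv2.fillPoly(m,[cv2.convexHull(((u+.5)*up*16).astype(np.int32))],1,shift=4)
    t=np.linspace(0,2*np.pi,72)
    hull([[x+.029*np.cos(a),y+.029*np.sin(a),z] for a in t for z in(z0,z0-.006)])
    e=np.array([np.cos(yaw),np.sin(yaw)]);f=np.array([-e[1],e[0]])
    hull([[*(np.array([x,y])+a*.023*e+b*.007*f),z] for a in(-1,1) for b in(-1,1) for z in(z0,z0+.026)])
    return cv2.resize(m.astype(np.float32),(512,384),interpolation=cv2.INTER_AREA)
def fitcap(s,x,y,yaw,z0=.126):
    c=s["color"].astype(int);b=((c[...,2]-c[...,0]>40)&(c[...,2]-c[...,1]>25)).astype(np.uint8)
    n,l,st,ce=cv2.connectedComponentsWithStats(b)
    u=wproj(s,[x,y,z0]);k=[i for i in range(1,n) if st[i,4]>200];k=min(k,key=lambda i:np.hypot(*(ce[i]-u)))
    b=(l==k).astype(np.uint8);b=cv2.morphologyEx(b,cv2.MORPH_CLOSE,np.ones((7,7)))
    b=b.astype(np.float32)
    f=lambda p:np.abs(capmask(s,p[0]/1e3,p[1]/1e3,np.radians(p[2]),z0)-b).sum()
    r=minimize(f,[x*1e3,y*1e3,yaw],method="Nelder-Mead",options=dict(initial_simplex=[[x*1e3,y*1e3,yaw],[x*1e3+3,y*1e3,yaw],[x*1e3,y*1e3+3,yaw],[x*1e3,y*1e3,yaw+4]],xatol=.02,fatol=.1))
    return r.x,r.fun,b.sum()
E
cat > look.py <<'E'
from h import *
import sys
s=wrist();o=telemetry.get_obs();print(np.round(o["tool_pos"],4),np.round(o["orientation"],2))
cv2.imwrite(f"pics/{sys.argv[1]}.png",s["color"][:,:,::-1])
print(fitcap(s,.588,.214,-71))
E
python3 look.py f_w1
python3 -m handwheel '[[[0,0,0,-0.116,0],[0,0,0,-0.116,0],[0,0,0,-0.116,0],[0,0,0,-0.116,0],[0,0,0,-0.116,0],[0,0,0,-0.116,0],[0,0,0,-0.116,0],[0,0,0,-0.116,0],[0,0,0,-0.116,0],[0,0,0,0,0],[0,0,0,0,0]]]'
python3 look.py f_w2
```

```text
clock: 6.57
tool_pos: [0.5881, 0.2122, 0.2426]
orientation: [-180.0, 0.0, -70.8]
force: [0.5, -0.0, -0.3]
opening: 0.0642
[0.5878 0.212  0.2419] [ 1.7994e+02  1.0000e-02 -7.0810e+01]
(array([588.24741315, 214.83504499, -69.12374139]), np.float64(143.25), np.float32(3091.0))
clock: 7.53
tool_pos: [0.588, 0.212, 0.2415]
orientation: [179.9, 0.1, -11.2]
force: [0.2, 0.1, -0.1]
opening: 0.0877
[0.5881 0.212  0.2417] [ 1.7994e+02  6.0000e-02 -1.1220e+01]
(array([587.37334012, 214.67813277, -99.027191  ]), np.float64(242.4375), np.float32(2952.0))
```

View pics/f_w2.png

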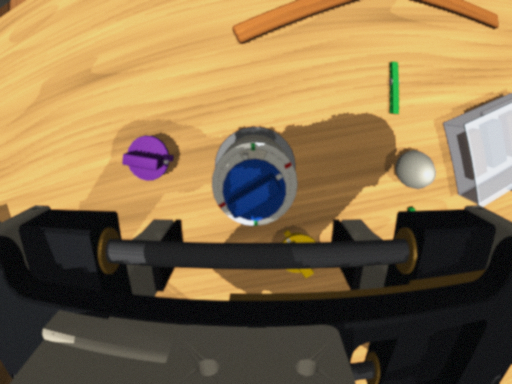

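```bash
cat > ov.py <<'E'
from h import *
import itertools
def overlay(s,x,y,yaw,fn,box,k=5,z0=.126):
    x0,y0,x1,y1=box
    im=cv2.resize(s["color"][y0:y1,x0:x1,::-1],None,fx=k,fy=k,interpolation=cv2.INTER_CUBIC);raw=im.copy()
    P=lambda p:tuple(int(v) for v in ((wproj(s,p)-[x0,y0]+.5)*k))
    for r,z,col in((.042,.105,(0,0,255)),(.029,z0,(0,255,255)),(.052,.012,(255,0,255))):
        for t in np.linspace(0,2*np.pi,120): cv2.circle(im,P([x+r*np.cos(t),y+r*np.sin(t),z]),1,col,-1)
    e=np.array([np.cos(yaw),np.sin(yaw)]);f=np.array([-e[1],e[0]]);c=np.array([x,y])
    for a,b in itertools.product((-1,1),(-1,1)):
        for z in(z0,z0+.026):
            cv2.line(im,P([*(c+a*.023*e+b*.007*f),z]),P([*(c-a*.023*e+b*.007*f),z]),(0,255,0),1)
            cv2.line(im,P([*(c+a*.023*e+b*.007*f),z]),P([*(c+a*.023*e-b*.007*f),z]),(0,255,0),1)
    cv2.imwrite(fn,im)
E
python3 - <<'E'
from ov import *
s=wrist()
overlay(s,.588,.2142,np.radians(-70.8),"pics/g_o.png",(190,115,320,235))
E
```

```text
(no output)
```

View pics/g_o.png

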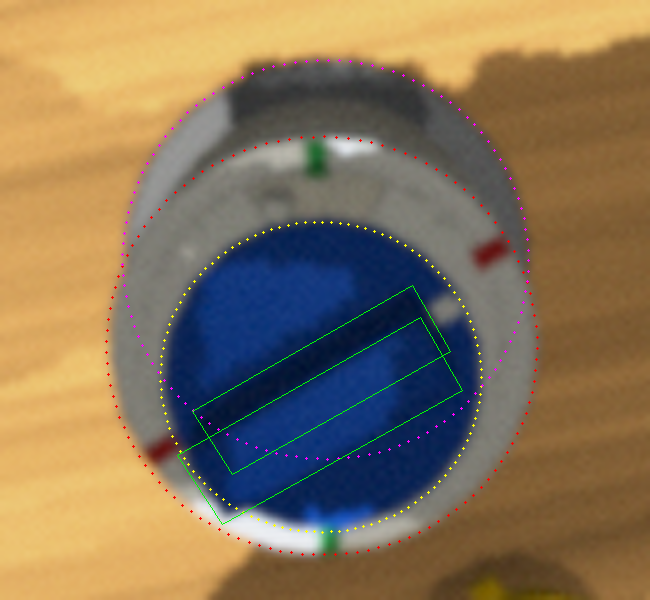

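```bash
python3 - <<'E'
from h import *
s=wrist()
f=lambda a,b:wonz(s,[190+a/5-.5,115+b/5-.5],.105)
for n,(p,q) in dict(green=((317,158),(331,542)),red=((490,252),(162,449))).items():
    P,Q=f(*p),f(*q);d=P-Q;print(n,P[:2],Q[:2],(P+Q)[:2]/2,np.linalg.norm(d),np.degrees(np.arctan2(d[1],d[0])))
o=telemetry.get_obs();print(o["tool_pos"],o["orientation"])
E
```

```text
green [0.62553753 0.20777051] [0.5492871  0.22019916] [0.58741232 0.21398484] 0.07725671250201789 -9.257669671660175
red [0.60147884 0.17878488] [0.57504665 0.24928004] [0.58826274 0.21403246] 0.07528763247423809 -69.44644346661794
[0.58820693 0.21210025 0.2421026 ] [ 1.79967379e+02  3.07536790e-02 -1.11557267e+01]
```

The rim marks give centre (0.588, 0.214), open at -9.4° and locked at -69.4°, matching the first view. Now I turn back to -70°, centre and descend again.

```bash
python3 -m handwheel '[[[0,0,0,0.114,0.6],[0,0,0,0.114,0.6],[0,0,0,0.114,0.66],[0,0,0,0.114,0.66],[0,0,0,0.114,0.66],[0,0,0,0.114,0.66],[0,0,0,0.114,0.66],[0,0,0,0.114,0.66],[0,0,0,0.114,0.66],[-0.0019,-0.0005,0.02,0,0.66],[0,0,0.02,0,0.66],[0,0,0.02,0,0.66],[0,0,0.014,0,0.66],[0,0,0.010,0,0.66],[0,0,0.006,0,0.66],[0,0,0.003,0,0.66],[0,0,0,0,0.66],[0,0,0,0,0.66]]]'
python3 -c "
from h import *
o=telemetry.get_obs();print(o['tool_pos'],o['orientation'],o['force'],o['opening'])"
```

```text
clock: 9.18
tool_pos: [0.5886, 0.2144, 0.1503]
orientation: [-179.9, 0.0, -69.8]
force: [0.2, -1.1, 0.7]
opening: 0.0298
[0.58857989 0.21435986 0.15028108] [-1.79941863e+02  3.88688811e-03 -6.97867967e+01] [ 0.23093569 -1.14955521  0.71827662] 0.029811016962867577
```

```bash
python3 -m handwheel '[[[0,0,0.001,0,0.66],[0,0,0.001,0,0.66],[0,0,0.001,0,0.66],[0,0,0.001,0,0.66],[0,0,0.0004,0,0.66],[0,0,0.0004,0,0.66]]]'
python3 -m handwheel '[[[0,0,0.0004,0,0.66],[0,0,0.0004,0,0.66],[0,0,0.0004,0,0.66]]]'
```

```text
clock: 9.68
tool_pos: [0.5881, 0.2142, 0.1447]
orientation: [180.0, 0.0, -69.8]
force: [-0.4, 0.7, 0.7]
opening: 0.0298
clock: 9.93
tool_pos: [0.5882, 0.2141, 0.1435]
orientation: [-180.0, -0.0, -69.8]
force: [-0.1, 0.6, 0.0]
opening: 0.03
```

```bash
python3 -m handwheel '[[[0,0,0.0004,0,0.66],[0,0,0.0004,0,0.66],[0,0,0,0,0.66]]]'
```

```text
clock: 10.18
tool_pos: [0.5883, 0.2142, 0.1434]
orientation: [-180.0, -0.0, -69.8]
force: [-0.8, -0.1, 5.3]
opening: 0.0292
```

The tips touch the disc at z 0.1434 with 5 N, as expected (0.143). Now I close in steps and watch the lateral force.

```bash
python3 -m handwheel '[[[0,0,0,0,0.72],[0,0,0,0,0.78],[0,0,0,0,0.81],[0,0,0,0,0.82],[0,0,0,0,0.82]]]'
```

```text
clock: 10.6
tool_pos: [0.5884, 0.2142, 0.1434]
orientation: [-180.0, -0.0, -69.8]
force: [-0.9, -1.2, 3.9]
opening: 0.0158
```

```bash
python3 -m handwheel '[[[0,0,0,0,0.83],[0,0,0,0,0.84],[0,0,0,0,0.84]]]'
```

```text
clock: 10.85
tool_pos: [0.5886, 0.2143, 0.1434]
orientation: [-179.9, -0.0, -69.8]
force: [-0.3, -0.2, 5.1]
opening: 0.0144
```

```bash
python3 -m handwheel '[[[0,0,0,0,0.85],[0,0,0,0,0.86],[0,0,0,0,0.86]]]'; python3 -c "
from h import *
o=telemetry.get_obs();print(o['tool_pos'],o['orientation'],o['force'],o['moment'],o['opening'])"
```

```text
clock: 11.1
tool_pos: [0.5886, 0.2143, 0.1434]
orientation: [-179.9, -0.0, -69.8]
force: [0.0, -0.9, 5.6]
opening: 0.0137
[0.58862305 0.2142551  0.14338879] [-1.79934211e+02 -2.64681503e-03 -6.97663020e+01] [ 0.00781646 -0.90558831  5.59391135] [-0.19659808  0.42494046 -0.01943621] 0.013660122222075187
```

Lateral force is about 0, so it is well centred and gripped at 13.7 mm. I shut fully, then press slowly at 0.4 mm per row.

```bash
python3 -m handwheel '[[[0,0,0,0,0.9],[0,0,0,0,1],[0,0,0,0,1],[0,0,0,0,1]]]'
python3 -m handwheel '[[[0,0,0.0004,0,1],[0,0,0.0004,0,1],[0,0,0.0004,0,1],[0,0,0.0004,0,1]]]'
```

```text
clock: 11.43
tool_pos: [0.5886, 0.2143, 0.1434]
orientation: [-179.9, -0.0, -69.8]
force: [-0.5, -0.9, 5.2]
opening: 0.0136
clock: 11.77
tool_pos: [0.5887, 0.2143, 0.1423]
orientation: [-179.9, -0.0, -69.8]
force: [-2.6, -0.9, 9.7]
opening: 0.014
```

```bash
python3 -m handwheel '[[[0,0,0.0004,0,1],[0,0,0.0004,0,1],[0,0,0.0004,0,1],[0,0,0.0004,0,1],[0,0,0.0004,0,1],[0,0,0.0004,0,1]]]'
python3 -m handwheel '[[[0,0,0.0004,0,1],[0,0,0.0004,0,1],[0,0,0.0004,0,1],[0,0,0.0004,0,1]]]'
```

```text
clock: 12.27
tool_pos: [0.5887, 0.2143, 0.1401]
orientation: [-179.9, -0.0, -69.8]
force: [-2.7, -0.9, 10.3]
opening: 0.0138
clock: 12.6
tool_pos: [0.5887, 0.2143, 0.1386]
orientation: [-179.9, -0.0, -69.8]
force: [-3.8, -0.4, 11.3]
opening: 0.0138
```

```bash
python3 -m handwheel '[[[0,0,0.0004,0,1],[0,0,0.0004,0,1],[0,0,0.0004,0,1]]]'
```

```text
clock: 12.85
tool_pos: [0.5887, 0.2143, 0.1375]
orientation: [-179.9, -0.0, -69.7]
force: [-3.0, -1.3, 13.2]
opening: 0.014
```

```bash
python3 -m handwheel '[[[0,0,0.0004,0,1],[0,0,0.0004,0,1],[0,0,0.0004,0,1]]]'
```

```text
clock: 13.1
tool_pos: [0.5887, 0.2143, 0.1364]
orientation: [-179.9, -0.0, -69.7]
force: [-2.8, -1.2, 13.0]
opening: 0.0138
```

```bash
python3 -m handwheel '[[[0,0,0.0004,0,1],[0,0,0.0004,0,1],[0,0,0.0004,0,1]]]'
```

```text
clock: 13.35
tool_pos: [0.5887, 0.2143, 0.1353]
orientation: [-179.9, -0.0, -69.7]
force: [-2.7, -0.8, 13.9]
opening: 0.0137
```

```bash
python3 -m handwheel '[[[0,0,0.0004,0,1],[0,0,0.0004,0,1],[0,0,0.0004,0,1]]]'
```

```text
clock: 13.6
tool_pos: [0.5887, 0.2142, 0.1342]
orientation: [-179.9, -0.0, -69.7]
force: [-4.3, -0.6, 14.1]
opening: 0.0137
```

```bash
python3 -m handwheel '[[[0,0,0.0004,0,1],[0,0,0.0004,0,1]]]'
```

```text
clock: 13.77
tool_pos: [0.5887, 0.2143, 0.1334]
orientation: [-179.9, -0.0, -69.7]
force: [-3.8, -1.4, 13.9]
opening: 0.0137
```

```bash
python3 -m handwheel '[[[0,0,0.0004,0,1],[0,0,0.0004,0,1]]]'
```

```text
clock: 13.93
tool_pos: [0.5888, 0.2143, 0.1329]
orientation: [-179.9, -0.0, -69.7]
force: [-5.0, -0.9, 18.6]
opening: 0.0138
```

The force has left the spring line at about 10 mm depth, which suggests the stop. One small step will confirm it.

```bash
python3 -m handwheel '[[[0,0,0.0003,0,1],[0,0,0,0,1]]]'
```

```text
clock: 14.1
tool_pos: [0.5888, 0.2143, 0.1329]
orientation: [-179.9, -0.0, -69.7]
force: [-4.5, -1.4, 18.3]
opening: 0.0137
```

The cap is at the bottom: z holds at 0.1329 with 18 N. Now I turn counterclockwise (negative about the tool's z).

```bash
python3 -m handwheel '[[[0,0,0,-0.03,1],[0,0,0,-0.03,1],[0,0,0,-0.03,1],[0,0,0,-0.03,1]]]'; python3 -c "
from h import *
o=telemetry.get_obs();print(o['force'],o['moment'])"
```

```text
clock: 14.43
tool_pos: [0.5895, 0.2146, 0.133]
orientation: [-179.8, -0.0, -62.8]
force: [-3.1, -0.5, 15.7]
opening: 0.0138
[-3.08010548 -0.4661843  15.69064941] [-0.27077688  1.29217157 -0.11369604]
```

```bash
python3 -m handwheel '[[[0,0,0,-0.04,1],[0,0,0,-0.04,1],[0,0,0,-0.04,1],[0,0,0,-0.04,1],[0,0,0,-0.04,1]]]'; python3 -c "
from h import *
o=telemetry.get_obs();print(o['force'],o['moment'])"
```

```text
clock: 14.85
tool_pos: [0.59, 0.215, 0.1331]
orientation: [-179.7, -0.1, -51.3]
force: [-1.1, 0.8, 14.7]
opening: 0.014
[-1.08290203  0.76594668 14.67060785] [-0.084897    0.79155123 -0.12800229]
```

```bash
python3 -m handwheel '[[[0,0,0,-0.04,1],[0,0,0,-0.04,1],[0,0,0,-0.04,1],[0,0,0,-0.04,1],[0,0,0,-0.04,1]]]'; python3 -c "
from h import *
o=telemetry.get_obs();print(o['force'],o['moment'])"
```

```text
clock: 15.27
tool_pos: [0.59, 0.215, 0.133]
orientation: [-179.8, -0.1, -39.8]
force: [-1.6, -0.2, 15.6]
opening: 0.0138
[-1.57443416 -0.20709992 15.55711524] [-0.0699273   0.696879   -0.14327011]
```

```bash
python3 -m handwheel '[[[0,0,0,-0.04,1],[0,0,0,-0.04,1],[0,0,0,-0.04,1],[0,0,0,-0.04,1],[0,0,0,-0.04,1],[0,0,0,-0.04,1],[0,0,0,-0.04,1],[0,0,0,-0.04,1]]]'; python3 -c "
from h import *
o=telemetry.get_obs();print(o['force'],o['moment'])"
```

```text
clock: 15.93
tool_pos: [0.59, 0.2151, 0.1331]
orientation: [-179.8, -0.2, -21.5]
force: [-1.1, 0.3, 13.9]
opening: 0.0138
[-1.06383145  0.31571219 13.88981508] [-0.05679773  0.72254107 -0.17581212]
```

```bash
python3 -m handwheel '[[[0,0,0,-0.04,1],[0,0,0,-0.04,1],[0,0,0,-0.04,1],[0,0,0,-0.03,1]]]'; python3 -c "
from h import *
o=telemetry.get_obs();print(o['force'],o['moment'])"
```

```text
clock: 16.27
tool_pos: [0.5901, 0.2151, 0.1331]
orientation: [-179.8, -0.2, -12.9]
force: [-1.1, 0.6, 14.4]
opening: 0.0141
[-1.13117311  0.63114308 14.44257491] [ 0.03727625  0.66861012 -0.06550091]
```

```bash
python3 -m handwheel '[[[0,0,0,-0.02,1],[0,0,0,-0.02,1],[0,0,0,-0.02,1],[0,0,0,0,1]]]'; python3 -c "
from h import *
o=telemetry.get_obs();print(o['force'],o['moment'])"
```

```text
clock: 16.6
tool_pos: [0.5901, 0.2151, 0.1331]
orientation: [-179.8, -0.2, -9.5]
force: [-0.8, -0.3, 14.7]
opening: 0.0138
[-0.83100949 -0.25213063 14.69257875] [-0.00587256  0.64277485 -0.05653695]
```

At -9.5° the turn is at the open marks. Now I ease the press upwards slowly and watch the pull force.

```bash
python3 -m handwheel '[[[0,0,-0.0006,0,1],[0,0,-0.0006,0,1],[0,0,-0.0006,0,1],[0,0,-0.0006,0,1],[0,0,-0.0006,0,1],[0,0,-0.0006,0,1]]]'
```

```text
clock: 17.1
tool_pos: [0.5901, 0.2151, 0.1365]
orientation: [-179.8, -0.2, -9.6]
force: [0.3, 0.3, 12.7]
opening: 0.0141
```

```bash
python3 -m handwheel '[[[0,0,-0.0006,0,1],[0,0,-0.0006,0,1],[0,0,-0.0006,0,1],[0,0,-0.0006,0,1],[0,0,-0.0006,0,1],[0,0,-0.0006,0,1],[0,0,-0.0006,0,1],[0,0,-0.0006,0,1]]]'
```

```text
clock: 17.77
tool_pos: [0.59, 0.2151, 0.141]
orientation: [-179.8, -0.2, -9.6]
force: [0.7, 0.4, 9.7]
opening: 0.0137
```

```bash
python3 -m handwheel '[[[0,0,-0.0006,0,1],[0,0,-0.0006,0,1],[0,0,-0.0006,0,1],[0,0,-0.0006,0,1],[0,0,-0.0006,0,1]]]'
```

```text
clock: 18.18
tool_pos: [0.59, 0.2151, 0.1437]
orientation: [-179.9, -0.2, -9.6]
force: [1.2, 1.0, 9.8]
opening: 0.0139
```

```bash
python3 -m handwheel '[[[0,0,-0.0006,0,1],[0,0,-0.0006,0,1],[0,0,-0.0006,0,1],[0,0,-0.0006,0,1]]]'
```

```text
clock: 18.52
tool_pos: [0.5896, 0.215, 0.1454]
orientation: [-179.9, -0.2, -9.6]
force: [2.1, 0.7, 3.0]
opening: 0.0139
```

```bash
python3 -m handwheel '[[[0,0,-0.0006,0,1],[0,0,-0.0006,0,1],[0,0,-0.0006,0,1]]]'
```

```text
clock: 18.77
tool_pos: [0.5876, 0.2138, 0.1455]
orientation: [180.0, 0.1, -9.6]
force: [-0.2, 0.3, -0.9]
opening: 0.0138
```

```bash
python3 -m handwheel '[[[0,0,-0.001,0,1],[0,0,-0.001,0,1],[0,0,-0.001,0,1]]]'
```

```text
clock: 19.02
tool_pos: [0.5876, 0.2138, 0.1485]
orientation: [179.9, 0.1, -9.6]
force: [-0.2, -1.0, -0.1]
opening: 0.0139
```

The cap is free: z is 0.1485, past the 2 mm lift, with about zero pull force. Now I lift it straight out.

```bash
python3 -m handwheel '[[[0,0,-0.002,0,1],[0,0,-0.003,0,1],[0,0,-0.004,0,1],[0,0,-0.004,0,1]]]'
python3 -m handwheel '[[[0,0,-0.005,0,1],[0,0,-0.006,0,1],[0,0,-0.008,0,1],[0,0,-0.01,0,1],[0,0,-0.012,0,1],[0,0,-0.015,0,1],[0,0,-0.015,0,1],[0,0,-0.015,0,1],[0,0,-0.01,0,1],[0,0,0,0,1],[0,0,0,0,1]]]'
python3 - <<'E'
from h import *
s=wrist();cv2.imwrite("pics/h_w.png",s["color"][:,:,::-1])
s=vision.snapshot("side");cv2.imwrite("pics/h_s.png",cv2.resize(s["color"][40:220,140:340,::-1],None,fx=4,fy=4,interpolation=cv2.INTER_CUBIC)[:600])
for n in("organiser_top","organiser"):
    for d in place_of(n,s): print(n,d["conf"],onz(s,d["xy"],.06 if "top" in n else 0))
t=vision.snapshot("top");cv2.imwrite("pics/h_t.png",cv2.resize(t["color"][160:260,280:410,::-1],None,fx=5,fy=5,interpolation=cv2.INTER_CUBIC))
for n in("organiser_top","organiser"):
    for d in place_of(n,t): print(n,d["conf"],onz(t,d["xy"],.06 if "top" in n else 0))
o=telemetry.get_obs();print(o["tool_pos"],o["orientation"],o["force"],o["moment"])
E
```

```text
clock: 19.35
tool_pos: [0.5881, 0.2141, 0.1625]
orientation: [180.0, 0.0, -9.6]
force: [0.5, 0.4, -1.0]
opening: 0.0137
clock: 20.27
tool_pos: [0.5882, 0.2143, 0.2587]
orientation: [-179.9, -0.0, -9.6]
force: [-0.1, -0.1, -0.9]
opening: 0.0138
organiser_top 0.7 [ 0.56208556 -0.16380349  0.06      ]
organiser 0.7 [ 0.56433885 -0.16733996  0.        ]
organiser_top 0.58 [ 0.56369877 -0.16586231  0.06      ]
organiser 0.59 [ 0.5508314  -0.15929652  0.        ]
[0.5879772  0.21399426 0.25733575] [ 1.79950084e+02  4.91458458e-02 -9.61797676e+00] [ 0.43098694 -0.18025048 -0.5195961 ] [-0.09219325  0.20153299  0.0068379 ]
```

View pics/h_s.png

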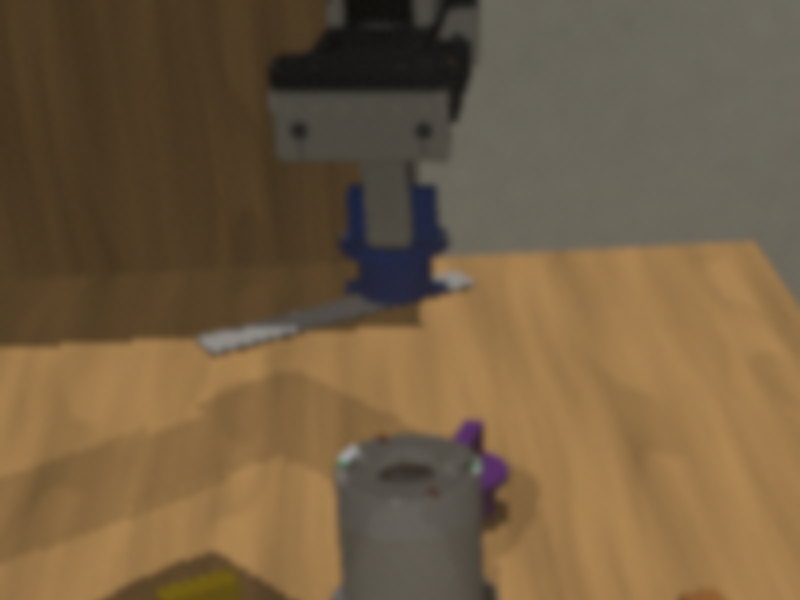

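View pics/h_t.png

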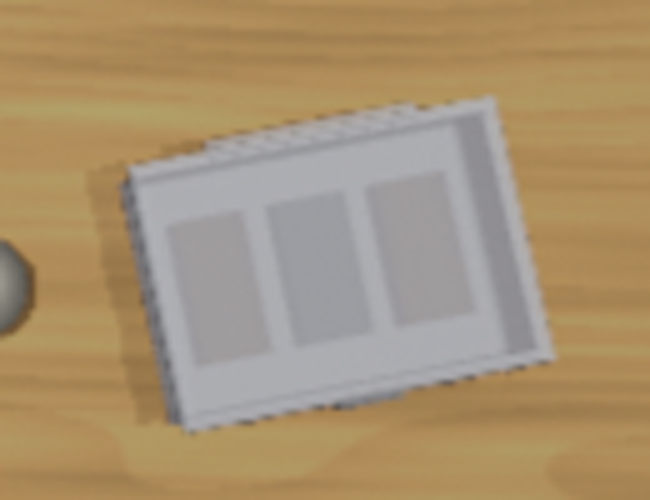

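The side view shows the cap gripped upright at about (395,245) in the crop, with the canister mouth empty and the purple cap untouched behind it. In the top crop the lid's corners are (135,170), (492,100), (550,357) and (187,430), which puts its centre at about (0.562, -0.163) world. Now I carry the cap over.

```bash
python3 -m handwheel '[[[0.001,0.01,0,0,1],[0.002,0.02,0,0,1],[0.0027,0.027,0,0,1],[0.0027,0.027,0,0,1],[0.0027,0.027,0,0,1],[0.0027,0.027,0,0,1],[0.0027,0.027,0,0,1],[0.0027,0.027,0,0,1],[0.0027,0.027,0,0,1],[0.0027,0.027,0,0,1],[0.0027,0.027,0,0,1],[0.0027,0.027,0,0,1],[0.0027,0.027,0,0,1],[0.0027,0.027,0,0,1],[0.002,0.015,0,0,1],[0.0005,0.006,0,0,1],[0,0,0,0,1],[0,0,0,0,1]]]'
python3 - <<'E'
from h import *
s=wrist();cv2.imwrite("pics/i_w.png",s["color"][:,:,::-1])
for n in("organiser_top",):
    for d in place_of(n,s): print(n,d["conf"],d["xy"],wonz(s,d["xy"],.06))
t=vision.snapshot("side");cv2.imwrite("pics/i_s.png",t["color"][:,:,::-1])
o=telemetry.get_obs();print(o["tool_pos"],o["orientation"],o["force"])
E
```

```text
clock: 22.12
tool_pos: [0.5627, -0.162, 0.2579]
orientation: [-180.0, 0.0, -9.7]
force: [-0.8, -0.0, -0.5]
opening: 0.0135
organiser_top 0.91 [259.9, 171.1] [ 0.56324714 -0.16625648  0.06      ]
[ 0.56301487 -0.16104783  0.25810448] [-1.79990849e+02 -6.64372712e-03 -9.55421267e+00] [-0.10093058  0.14289039 -0.60006312]
```

View pics/i_w.png

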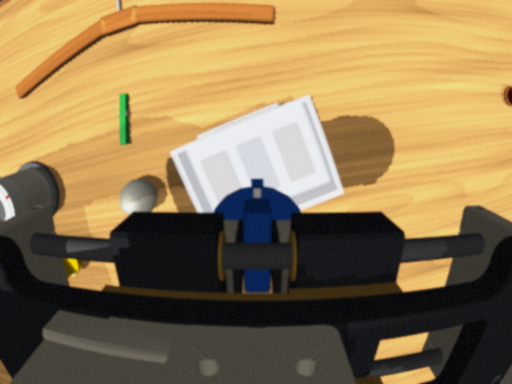

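View pics/i_s.png

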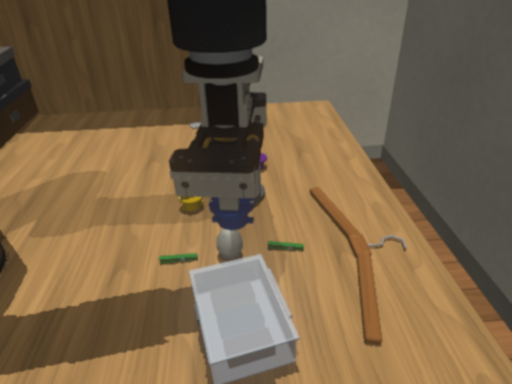

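The cap is over the lid: the wrist view's lid centre is (0.563, -0.166) and the TCP is at (0.563, -0.161). The egg, pegs and hanger have not moved. Now I lower it; contact is expected at TCP z of about 0.108.

```bash
python3 -m handwheel '[[[0,0.004,0.01,0,1],[0,0,0.02,0,1],[0,0,0.02,0,1],[0,0,0.02,0,1],[0,0,0.02,0,1],[0,0,0.015,0,1],[0,0,0.012,0,1],[0,0,0.008,0,1],[0,0,0.005,0,1],[0,0,0.003,0,1],[0,0,0,0,1],[0,0,0,0,1]]]'
```

```text
clock: 23.27
tool_pos: [0.5626, -0.1658, 0.1255]
orientation: [-180.0, -0.0, -9.6]
force: [0.4, -0.4, -0.9]
opening: 0.0139
```

```bash
python3 -m handwheel '[[[0,0,0.002,0,1],[0,0,0.002,0,1],[0,0,0.002,0,1],[0,0,0.002,0,1],[0,0,0.001,0,1],[0,0,0.001,0,1],[0,0,0.001,0,1],[0,0,0.001,0,1]]]'
python3 -m handwheel '[[[0,0,0.0006,0,1],[0,0,0.0006,0,1],[0,0,0.0006,0,1],[0,0,0.0006,0,1]]]'
```

```text
clock: 23.93
tool_pos: [0.5622, -0.1659, 0.113]
orientation: [180.0, 0.0, -9.6]
force: [-0.1, -0.2, -1.5]
opening: 0.0138
clock: 24.27
tool_pos: [0.5623, -0.1658, 0.1106]
orientation: [-180.0, -0.0, -9.6]
force: [-0.3, 0.3, -0.8]
opening: 0.0139
```

```bash
python3 -m handwheel '[[[0,0,0.0005,0,1],[0,0,0.0005,0,1],[0,0,0.0005,0,1]]]'
```

```text
clock: 24.52
tool_pos: [0.5622, -0.1659, 0.1091]
orientation: [180.0, 0.0, -9.6]
force: [-0.3, -0.3, 0.0]
opening: 0.014
```

```bash
python3 -m handwheel '[[[0,0,0.0005,0,1],[0,0,0.0005,0,1]]]'
```

```text
clock: 24.68
tool_pos: [0.5622, -0.1659, 0.1083]
orientation: [180.0, -0.0, -9.6]
force: [-1.0, 1.3, 6.0]
opening: 0.0141
```

The cap touches at TCP z 0.1083 (expected 0.108) with 6 N. I let go.

```bash
python3 -m handwheel '[[[0,0,0,0,0.84],[0,0,0,0,0.8],[0,0,0,0,0.7],[0,0,0,0,0.6],[0,0,0,0,0.5],[0,0,0,0,0.5]]]'
python3 -m handwheel '[[[0,0,-0.002,0,0.5],[0,0,-0.004,0,0.5],[0,0,-0.008,0,0.5],[0,0,-0.015,0,0.5],[0,0,-0.02,0,0.5],[0,0,-0.03,0,0.5],[0,0,-0.03,0,0.5],[0,0,-0.03,0,0.5],[0,0,0,0,0.5],[0,0,0,0,0.5]]]'
python3 - <<'E'
from h import *
s=wrist();cv2.imwrite("pics/j_w.png",s["color"][:,:,::-1])
for d in place_of("cap_disc",s): print("w",d["conf"],wonz(s,d["xy"],.091))
t=vision.snapshot("side");cv2.imwrite("pics/j_s.png",cv2.resize(t["color"][200:384,160:340,::-1],None,fx=3,fy=3,interpolation=cv2.INTER_CUBIC))
for n in ("cap","cap_disc"):
  for d in place_of(n,t): print(n,d["conf"],onz(t,d["xy"],.06 if n=="cap" else .091))
E
```

```text
clock: 25.18
tool_pos: [0.5625, -0.1659, 0.1083]
orientation: [180.0, -0.0, -9.6]
force: [0.3, -0.8, 2.1]
opening: 0.0384
clock: 26.02
tool_pos: [0.5632, -0.1659, 0.25]
orientation: [-180.0, -0.3, -9.6]
force: [0.7, -0.0, -1.1]
opening: 0.0435
w 0.83 [ 0.56193982 -0.16263138  0.091     ]
w 0.71 [0.49042366 0.12446718 0.091     ]
cap 0.88 [ 0.56281644 -0.16097557  0.06      ]
cap 0.51 [0.62669926 0.25239804 0.06      ]
cap 0.47 [0.47488272 0.08637973 0.06      ]
cap_disc 0.69 [ 0.55857268 -0.16568069  0.091     ]
cap_disc 0.57 [0.48288308 0.07948777 0.091     ]
cap_disc 0.41 [0.62122796 0.24123632 0.091     ]
```

View pics/j_w.png

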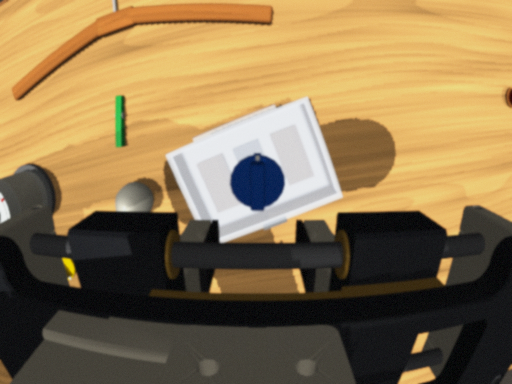

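View pics/j_s.png

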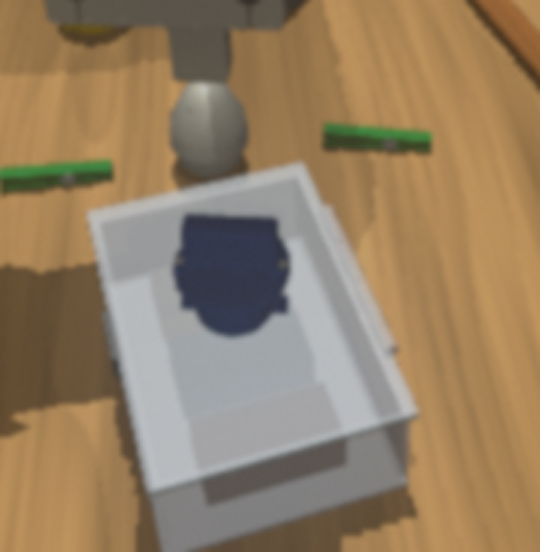

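The cap stands upright on the lid: it is at (257,181) in the wrist view and (232,270) in the side crop. It is near the lid's centre, the fingers are well clear and the neighbours are unmoved. I hand it in.

```bash
python3 -m handwheel '[[[0,0,0,0,0.5],[0,0,0,0,0.5],[0,0,0,0,0.5]]]'; python3 -c "
from plant import close_job
print(close_job())"
```

```text
clock: 26.52
tool_pos: [0.5621, -0.1659, 0.2467]
orientation: [180.0, 0.1, -9.6]
force: [1.4, 0.2, -0.4]
opening: 0.0438
the job is handed in; nothing more can be done
None
```

I opened the canister, set the blue cap upright on the organiser's lid, and handed the job in at 26.5 s; it reports no verdict.

- **Press:** I gripped the cap by its bar, well centred, and pressed it at about 5 mm/s. It hit the stop about 10 mm down, with about 18.6 N the highest force I read.
- **Turn and lift:** I turned it about 60° counterclockwise to the open marks, where it read -9.5° against about -9.4° measured on the rim. I eased the press and lifted it out with almost no pull.
- **Placing:** It touched the lid at the expected height with about 6 N, and I let go.

**Last checks:** The wrist and side views show the cap upright within about 5 mm of the lid's centre, and the fingers well clear. The egg and pegs, and the part of the hanger in view, look unmoved.

**Disagreements:** One automatic fit of the cap's angle was wrong (-99°), because the bar was hidden in that view, so I used the rim marks instead. Network estimates of the lid's centre differed by up to about 9 mm, well inside the tolerance. I could read forces only at the end of each call, so brief peaks between readings are not covered.

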